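# Restock the counter caddy

## Robot

A 6-joint arm with a two-finger parallel gripper is mounted at the origin on a cart in front of the work surface, level with it; the furniture and walls round the work are solid. World frame = base frame: x ahead of the robot, y to its left, z up, the work surface at z = 0. Lengths are in mm, angles in rad, forces in N, time in s.
With the tool pointing down it reaches from about 350 to 975 mm from the base axis. Payload 7.1 kg.
Tool frame: the origin (TCP) lies midway between the tips of the shut fingers; the grasp point (between the pads) lies 19 mm behind it (ctrl.grip_depth is the distance from the TCP to the grasp point, in mm); z points along the fingers, y is the line along which they close (so a half turn about z gives the same grasp; the last joint's range is limited). The gripper opens to 88 mm and grips with 3 to 60 N. Pads are 20 mm wide; open, the fingers measure 115 mm over their backs; the gripper's body (75 mm by 178 mm) begins 61 mm behind the grasp point.
Start: joints at [1.122, 0.423, 1.63, -0, 1.089, -0.019], TCP at [260.398, 568.153, 222.675] pointing down, gripper open.
Joint ranges: [-3, 3], [-0.9, 2.11], [0.09, 2.58], [-1.31, 4.45], [0.11, 2.69], [-2.54, 2.54]. Speed limits (rad/s): [2.39, 2.39, 3.01, 3.14, 3.14, 3.14].

## Interface

Orientations are given as a rotation vector (axis times angle).
In Python, from workcell import ctrl, cams gives the robot as it stands.
- The arm moves only by the tool move_arm, never from a script. Its argument "steps" is a list of rows, each a list of 3 entries, a list of its own where there are three numbers: the shift along the tool's x, y, z in units of 25 mm (1.0 is 25 mm), then the turn about the tool's z in units of 5 degrees (1.0 is 5 degrees), then the closure, from 0 (fully open) to 1 (shut). A call has 1 to 20 rows; each row shifts and turns the commanded pose from where the row before left it, along the tool's axes as they then stand; what a row does not reach is not made up. A row lasts 1/12 s, in which the tool goes at most 41.7 mm and 7.16 degrees, less where a joint would pass 70% of its speed; a pose out of reach is approached as far as the arm can. A call is refused whole if a number of a shift passes 1 or a number of a turn 1, either way. A call with a gripper value outside its range is refused whole. The fingers move at their own pace and stop on an object; the grip force is fixed at half the most. Time passes only in rows, so rows that do not move let the fingers close. It gives the time, the measured TCP pose, the force, the opening and the grip force at its end, in the units of the state.
- ctrl.get_obs(): the state, without advancing time (a new reading comes with each control period).
- cams.get_image(name): name is "scene" or "top"; returns a dict with "image" (384x512x3 uint8, red, green, blue), "camera_matrix" (3x3 intrinsics, pixels), "xyz" and "rotation" of the camera in the world. Camera axes: x right, y down, z forward; pixel columns grow to the right and rows downward; lengths in mm; the calibration is good to about 2 mm. A picture is of the moment at which its call begins. There is no depth.
- ctrl.close_job(): hands the job in; it is judged then, once.
Trained networks look in the newest picture that a camera, given by its name, has taken for a name from the list of things; names that differ only in an ending like _2 or _b are one class to them, and where a whole thing is asked for, a point or a joint stands for the part that bears it (a point fixed in the world has none). Each returns a list of dicts, best first, with "p" (0 to 1); they miss things now and then, are a little off and sometimes report something else, mostly with a low value. They report only what shows in the picture. A call takes as long as a camera call. They do not tell look-alikes from the thing itself.
- cams.boxes_of(camera, thing): "rect" ([centre column, centre row, width, height] in pixels, round what is visible of it).
- cams.cut_out(camera, thing): "pixels" (384x512 bool, what is visible of it) and "rect" ([centre column, centre row, width, height] in pixels, round what is visible of it).
The state is a dict: "t": time; "qpos": joint angles; "qvel": joint speeds; "joint_torque": joint torques, N m; "ee_pos": TCP position; "orientation": TCP orientation; "ft_force": force on the tool from outside, world axes, zero at the start; "moment": the same for the moment, N m; "width": finger opening in mm; "grasp_force": force on a finger pad.
Only numpy, scipy, OpenCV 4.12 (cv2) and the standard library are available. Lean on these libraries where they do the work, as an engineer would, in place of code of your own. Each camera call takes 0.05 s, during which the arm holds its last target. There are 200 camera calls.

## Task

Gather the stationery into the wooden caddy: stand the brown-handled stamp in the red cup and the glue stick in the yellow cup, lay the eraser with the blue sleeve flat in the blue cup, and lay the marker with the red cap lengthwise in the long trough. Leave the black marker and the green eraser where they are, and let go of everything.

Things in the scene. Friction and masses are not known exactly. Their poses are not given: they have to be found in the camera images.
- caddy: low pale-wood caddy, 147 (x) by 246 (y) mm, fixed, turned up to 0.42 rad. Along its robot-side edge one long shallow trough for a marker: clear floor 56 (x) by 170 (y) mm, 4 mm above the worktop, walls 12 mm above it. Origin under the trough's centre at worktop height; y along the trough. The row of three cups lies 70 mm from it along +x, away from the robot, 78 mm apart along y.
- red_cup: red square plastic cup, open on top, one of three side by side in the caddy's back row, in any order; 76 x 76 mm outside, 70 x 70 inside, 22 high, 3 mm walls and floor; fixed. Origin at the centre of its underside, 4 mm above the worktop (inner floor 3 mm above the origin); x and y parallel to the caddy's.
- yellow_cup: yellow square plastic cup, open on top, one of three side by side in the caddy's back row, in any order; 76 x 76 mm outside, 70 x 70 inside, 22 high, 3 mm walls and floor; fixed. Origin at the centre of its underside, 4 mm above the worktop (inner floor 3 mm above the origin); x and y parallel to the caddy's.
- blue_cup: blue square plastic cup, open on top, one of three side by side in the caddy's back row, in any order; 76 x 76 mm outside, 70 x 70 inside, 22 high, 3 mm walls and floor; fixed. Origin at the centre of its underside, 4 mm above the worktop (inner floor 3 mm above the origin); x and y parallel to the caddy's.
- brown_stamp: rubber stamp with a turned brown wooden handle, standing upright, 62 mm high; base 29 x 23 x 16 mm, handle round, about 20 mm thick, from 16 mm to the top. Origin at the centre of its underside, z up. Take it by the handle. 30 g.
- green_eraser: look-alike that stays where it is: eraser in a GREEN sleeve with a white end, lying flat, 19 (x) x 42 (y) x 12 mm high. Origin at the centre of its underside, z up. 
- glue_stick: upright glue stick, yellow cap and blue-and-yellow barrel, 26 mm diameter, 88 mm high. Origin at the centre of its underside, z up. 35 g.
- eraser: eraser in a BLUE sleeve with a white end, lying flat, 19 (x) x 42 (y) x 12 mm high. Origin at the centre of its underside, z up. Pinch it across its 19 mm width (along its x).
- red_marker: white marker pen with a RED cap, 132 mm long, 18 mm thick, lying on the worktop along its y axis (at most 0.3 rad from world y). Origin at the centre of its underside, axis 9 mm above; pinch across the barrel. 14 g.
- black_marker: white marker pen with a BLACK cap, 132 mm long, 18 mm thick, lying on the worktop along its y axis (at most 0.3 rad from world y). Origin at the centre of its underside, axis 9 mm above; pinch across the barrel. A look-alike that stays where it is.
Not all that is in view belongs to the job. There is more than one size of the red_cup; the one meant has the size given above. There is more than one size of the yellow_cup; the one meant has the size given above.

How it is judged (in metres and radians):
At the end, for the whole second after the job is handed in: Stamp and glue upright, blue eraser flat, on the floor of red, yellow, blue cup (28 mm of centre in x and y, tilt < 0.15 rad); red marker flat in trough (22 mm of centre, 0.35 rad of its length); green eraser and black marker within 30 mm of their starts; all released, at rest (x of brown_stamp in the frame of red_cup between -0.028 and 0.028 m and y of brown_stamp in the frame of red_cup between -0.028 and 0.028 m and z of brown_stamp in the frame of red_cup between -0.001 and 0.008 m and angle between each of brown_stamp, glue_stick, eraser's own z axis and vertical below 0.15 rad and x of glue_stick in the frame of yellow_cup between -0.028 and 0.028 m and y of glue_stick in the frame of yellow_cup between -0.028 and 0.028 m and z of glue_stick in the frame of yellow_cup between -0.001 and 0.008 m and x of eraser in the frame of blue_cup between -0.028 and 0.028 m and y of eraser in the frame of blue_cup between -0.028 and 0.028 m and z of eraser in the frame of blue_cup between -0.001 and 0.008 m and x of red_marker in the frame of caddy between -0.022 and 0.022 m and y of red_marker in the frame of caddy between -0.022 and 0.022 m and z of red_marker in the frame of caddy between -0.001 and 0.025 m and angle between the y axis of red_marker and the y axis of caddy, either way round below 0.35 rad and angle between red_marker's own y axis and vertical between 1.45 and 1.69 rad and linear speed of each of brown_stamp, glue_stick, eraser, red_marker below 0.02 m/s and distance of each of green_eraser, black_marker from where it was at the start of the episode below 0.03 m); the robot touches nothing.
It fails at once if a look-alike (black marker or green eraser) is moved away by more than 50 mm (distance of any of green_eraser, black_marker from where it was at the start of the episode above 0.05 m).
It also fails if it takes over 109 s, if anything falls off the work surface, if the arm or the gripper's body presses on something with over 40 N, if the wrist force passes 120 N, or if a joint passes its speed limit or range.

## Working session

There is one attempt and no reset: what is moved stays moved. The work goes in short steps, Python scripts to look and compute and a tool call to move; the robot and the scene stay as the last step left them, time stands still between calls to the robot, and variables do not carry over. Pictures are saved under pics/ and viewed, at most 14 in all, crops included, and the job is handed in when it is done.

Besides the shell and the picture viewer there is one more tool, called after "Emit:" by a JSON object that holds its "op" and its "data". move_arm: Moves the arm, as the interface text tells. Its arguments: {"type":"object","properties":{"steps":{"type":"array"}},"required":["steps"]}

```bash
mkdir -p pics; python3 - <<'E'
from workcell import ctrl,cams
import cv2
for n in("top","scene"):
    d=cams.get_image(n);cv2.imwrite(f"pics/{n}0.png",cv2.resize(d["image"][:,:,::-1],(768,576),interpolation=cv2.INTER_CUBIC));print(n,d["camera_matrix"],d["xyz"],d["rotation"])
o=ctrl.get_obs();print(o)
E
```

```text
top [[381.19482775   0.         254.86671551]
 [  0.         381.19482775 188.14048745]
 [  0.           0.           1.        ]] [ 409.80345786  -20.49242081 1084.03298781] [-2.16947148  2.17145784 -0.06516415]
scene [[433.86470696   0.         249.53371575]
 [  0.         433.86470696 189.94025406]
 [  0.           0.           1.        ]] [ -88.13212113 -829.03585898  552.28737625] [-1.96930162  0.60759444 -0.3935484 ]
{'t': 0.1, 'qpos': array([ 1.12198275e+00,  4.23788979e-01,  1.63061518e+00,  1.93645082e-06,
        1.08859344e+00, -1.89684890e-02]), 'qvel': array([-8.54321477e-04, -1.10926176e-03, -8.74303514e-04, -1.12730383e-03,
       -6.23823631e-04, -1.91544123e-05]), 'joint_torque': array([ 1.92078842e-04, -5.45613170e+01, -2.74324805e+01,  6.44267793e-02,
        1.86969806e-02, -8.06108255e-05]), 'ee_pos': array([260.19414528, 567.70558756, 221.96346675]), 'orientation': array([-6.69944402e-01, -3.06899300e+00,  2.14593627e-03]), 'ft_force': array([ 0.50265012, -0.14911527,  0.7559312 ]), 'moment': array([-0.02602741,  0.03190171,  0.00526844]), 'grasp_force': 0.0, 'width': 88.01724671707979}
```

View pics/top0.png

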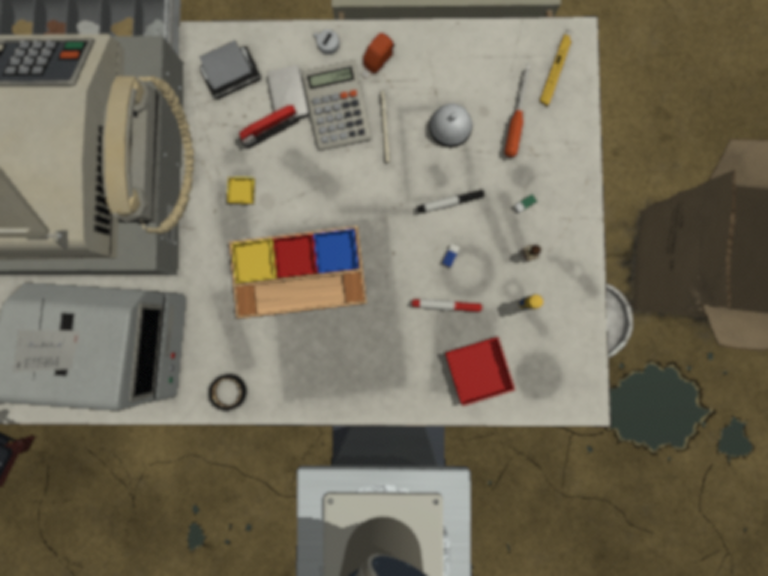

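View pics/scene0.png

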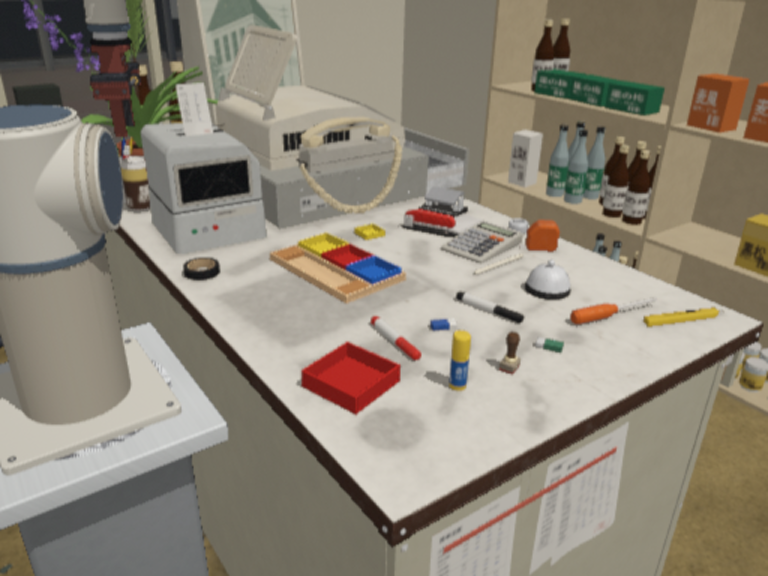

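```bash
cat > h.py <<'E'
from workcell import ctrl,cams
import cv2,numpy as np
from scipy.spatial.transform import Rotation as Ro
def cam(n):
    d=cams.get_image(n)
    r=np.array(d["rotation"]); R=r if r.shape==(3,3) else Ro.from_rotvec(r).as_matrix()
    return d["image"],d["camera_matrix"],np.array(d["xyz"]),R
def proj(c,p): q=c[3].T@(np.array(p,float)-c[2]); q=c[1]@q; return q[:2]/q[2]
def ray(c,u,v,z):
    d=c[3]@np.linalg.inv(c[1])@[u,v,1]; s=(z-c[2][2])/d[2]; return (c[2]+s*d)[:2]
E
python3 - <<'E'
from h import *
np.set_printoptions(precision=1,suppress=True)
for n in("top","scene"):
    c=cam(n)
    for p in([0,0,0],[0,0,300],[260,568,222],[410,0,0]): print(n,p,proj(c,p)*1.5)
    for t in "caddy red_cup yellow_cup blue_cup brown_stamp glue_stick eraser red_marker".split():
        for m in cams.cut_out(n,t)[:4]:
            ys,xs=np.nonzero(m["pixels"]); 
            if len(xs)<5: continue
            r=cv2.minAreaRect(np.c_[xs,ys].astype(np.float32))
            print(n,t,round(m["p"],2),"cen",xs.mean(),ys.mean(),"rect",np.round(r[0],1),np.round(r[1],1),round(r[2],1), "w0",ray(c,*r[0],6))
E
```

```text
top [0, 0, 0] [383.3 552.7]
top [0, 0, 300] [379.  642.3]
top [260, 568, 222] [  2.4 428.4]
top [410, 0, 0] [383.2 328.2]
top caddy 0.8 cen 199.79610750695088 194.91890639481002 rect [197.2 182.3] [52.1 88.9] 82.5 w0 [513.9 165.9]
top red_cup 0.73 cen 319.22456395348837 247.55523255813952 rect [319.2 247.4] [37.8 37.9] 72.8 w0 [ 330.5 -178. ]
top yellow_cup 0.79 cen 159.89380530973452 126.8731563421829 rect [160. 127.] [18. 18.] 90.0 w0 [674.5 275.8]
top yellow_cup 0.73 cen 168.696542893726 173.65685019206146 rect [168.5 173.8] [28.8 28.3] 86.6 w0 [538.3 248.8]
top blue_cup 0.95 cen 223.41614123581337 167.48928121059268 rect [223.4 167.3] [29. 28.] 82.9 w0 [556.6  91.4]
top brown_stamp 0.66 cen 353.66037735849056 168.21698113207546 rect [354. 168.] [ 9.8 11.6] 63.4 w0 [ 553.6 -279.5]
top brown_stamp 0.45 cen 350.56410256410254 134.9102564102564 rect [350. 135.] [ 6.3 13.4] 63.4 w0 [ 648.5 -270.1]
top glue_stick 0.41 cen 352.9927536231884 201.53623188405797 rect [353.  201.5] [ 9. 16.] 90.0 w0 [ 458.6 -274.7]
top red_marker 0.59 cen 299.20249221183803 203.66355140186917 rect [298.  20
[... 911 characters left out ...]
.0 w0 [ 579.  -250.5]
scene brown_stamp 0.27 cen 248.41834451901565 178.90380313199105 rect [248.6 178.7] [18.3 34.2] 69.0 w0 [576.  117.5]
scene glue_stick 0.68 cen 305.9453125 239.876953125 rect [305.7 239.6] [13.3 41.4] 4.6 w0 [ 500.2 -221.6]
scene eraser 0.71 cen 294.27272727272725 215.4214876033058 rect [294.5 215.5] [ 7. 17.] 90.0 w0 [ 549.7 -123. ]
scene eraser 0.39 cen 366.1320754716981 229.0062893081761 rect [365.9 229.1] [18.7  9.5] 14.0 w0 [ 650.7 -266.8]
scene eraser 0.35 cen 340.31481481481484 235.42592592592592 rect [339.5 234.5] [27. 11.] 90.0 w0 [ 580.6 -249. ]
scene red_marker 0.75 cen 264.804780876494 225.62948207171314 rect [264.1 224.9] [39.7  7.1] 40.6 w0 [ 459.1 -117.2]
```

```bash
python3 - <<'E'
from h import *
c=cam("top");I=c[0][:,:,::-1]
a=cv2.resize(I[140:225,140:260],None,fx=5,fy=5,interpolation=cv2.INTER_CUBIC)
b=cv2.resize(I[110:220,260:380],None,fx=5,fy=5,interpolation=cv2.INTER_CUBIC)
cv2.imwrite("pics/a.png",a);cv2.imwrite("pics/b.png",b)
E
```

```text
(no output)
```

View pics/a.png

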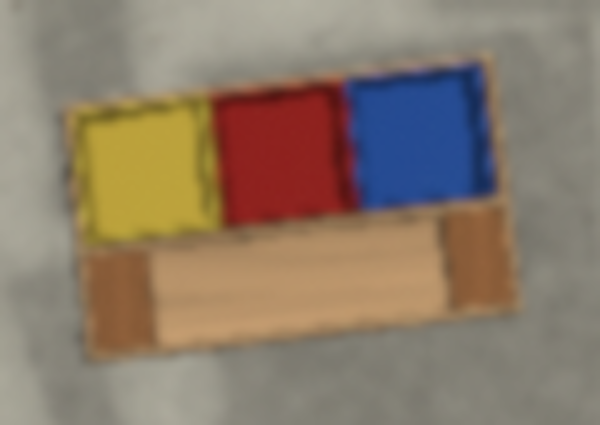

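View pics/b.png

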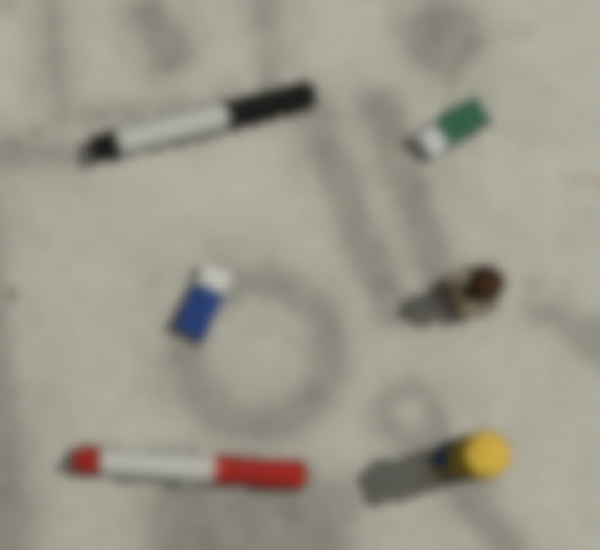

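```bash
cat >> h.py <<'E'
def A(u,v): return 140+(u-2)/5,140+(v-2)/5
def B(u,v): return 260+(u-2)/5,110+(v-2)/5
E
python3 - <<'E'
from h import *
np.set_printoptions(precision=1,suppress=True)
c=cam("top");s=cam("scene")
g=lambda f,u,v,z: ray(c,*f(u,v),z)
ang=lambda d: np.degrees(np.arctan2(-d[0],d[1]))
for n,pts,z in [("outer caddy",[(68,104),(490,55),(518,310),(92,358)],14),("trough",[(148,252),(440,215),(447,308),(157,347)],6),
  ("yel",[(72,110),(207,95),(220,232),(88,246)],26),("blue",[(350,78),(483,62),(498,195),(360,210)],26)]:
    P=np.array([g(A,*p,z) for p in pts]); print(n,P.mean(0),"sides",[np.linalg.norm(P[i]-P[i-1]).round(1) for i in range(4)],"ydir deg",ang(P[0]-P[1]),ang(P[3]-P[2]))
print("red",g(A,284,152,7))
st=g(B,485,283,62);gl=g(B,487,455,88);print("stamp",st,"glue",gl)
e=g(B,201,304,12);print("eraser",e,"ang",ang(g(B,187,337,12)-g(B,215,272,12)),"len",np.linalg.norm(g(B,187,337,12)-g(B,215,272,12)))
m1,m2=g(B,65,460,9),g(B,306,475,9);print("marker",(m1+m2)/2,"ang",ang(m1-m2),np.linalg.norm(m1-m2))
print("scene: stamp top",proj(s,[*st,62])*1.5,"bottom",proj(s,[*st,0])*1.5,"glue top/bot",proj(s,[*gl,88])*1.5,proj(s,[*gl,0])*1.5,"eraser",proj(s,[*e,6])*1.5,"mk",proj(s,[*m1,9])*1.5,proj(s,[*m2,9])*1.5)
E
```

```text
outer caddy [517.2 162.6] sides [np.float64(145.5), np.float64(242.2), np.float64(145.9), np.float64(241.7)] ydir deg 6.477993592636389 6.370116837589577
trough [475.6 159.9] sides [np.float64(54.4), np.float64(167.9), np.float64(53.1), np.float64(166.2)] ydir deg 7.1310643833305845 7.597889584776989
yel [536.2 242.4] sides [np.float64(77.6), np.float64(76.7), np.float64(77.9), np.float64(74.5)] ydir deg 6.194762584950455 5.956196382658149
blue [555.3  87.3] sides [np.float64(74.9), np.float64(75.4), np.float64(75.6), np.float64(77.7)] ydir deg 6.719346462410395 6.103536908799265
red [549.  168.5]
stamp [ 551.  -273.1] glue [ 457.2 -265.8]
eraser [ 546.4 -125.5] ang 66.40023406960238 len 40.32055105124346
marker [ 454.1 -116.1] ang -3.6244764414912813 135.58682390934095
scene: stamp top [510.8 332.9] bottom [506.3 368.2] glue top/bot [460.7 333.8] [456.2 386.1] eraser [441.2 324.4] mk [371.6 318.1] [417.3 356.4]
```

Emit:
{"op": "move_arm", "data": {"steps": [[[0, 0, -1], [0], [0]], [[0, 0, -1], [0], [0]], [[0, 0, -1], [0], [0]], [[0, 0, -1], [0], [0]], [[0, 0, -1], [0], [0]], [[0, 0, -1], [0], [0]], [[0, 0, -1], [0], [0]], [[0, 0, 0], [1], [0]], [[0, 0, 0], [1], [0]], [[0, 0, 0], [1], [0]], [[0, 0, 0], [1], [0]], [[0, 0, 0], [1], [0]], [[0, 0, 0], [1], [0]], [[0, 0, 0], [1], [0]], [[0, 0, 0], [1], [0]], [[0, 0, 0], [1], [0]], [[0, 0, 0], [1], [0]], [[0, 0, 0], [1], [0]], [[0, 0, 0], [1], [0]], [[0, 0, 0], [1], [0]]]}}

```text
schema error: expected a number
```

Emit:
{"op": "move_arm", "data": {"steps": [[[0, 0, -1], 0, 0], [[0, 0, -1], 0, 0], [[0, 0, -1], 0, 0], [[0, 0, -1], 0, 0], [[0, 0, -1], 0, 0], [[0, 0, -1], 0, 0], [[0, 0, -1], 0, 0], [[0, 0, 0], 1, 0], [[0, 0, 0], 1, 0], [[0, 0, 0], 1, 0], [[0, 0, 0], 1, 0], [[0, 0, 0], 1, 0], [[0, 0, 0], 1, 0], [[0, 0, 0], 1, 0], [[0, 0, 0], 1, 0], [[0, 0, 0], 1, 0], [[0, 0, 0], 1, 0], [[0, 0, 0], 1, 0], [[0, 0, 0], 1, 0], [[0, 0, 0], 1, 0]]}}

```text
t: 2.82
ee_pos: [260.4, 568.1, 397.6]
orientation: [2.219, 2.224, -0.0]
ft_force: [1.5, -0.4, 0.2]
width: 87.9
grasp_force: 0.0
```

Emit:
{"op": "move_arm", "data": {"steps": [[[-1, 0.3, 0], 0, 0.4], [[-1, 0.3, 0], 0, 0.4], [[-1, 0.3, 0], 0, 0.4], [[-1, 0.3, 0], 0, 0.4], [[-1, 0.3, 0], 0, 0.4], [[-1, 0.3, 0], 0, 0.4], [[-1, 0.3, 0], 0, 0.4], [[-1, 0.3, 0], 0, 0.4], [[-1, 0.3, 0], 0, 0.4], [[-1, 0.3, 0], 0, 0.4], [[-1, 0.3, 0], 0, 0.4], [[-1, 0.3, 0], 0, 0.4], [[-1, 0.3, 0], 0, 0.4], [[-1, 0.3, 0], 0, 0.4], [[-1, 0.3, 0], 0, 0.4], [[-1, 0.3, 0], 0, 0.4], [[-1, 0.3, 0], 0, 0.4], [[-1, 0.3, 0], 0, 0.4], [[-1, 0.3, 0], 0, 0.4], [[-1, 0.3, 0], 0, 0.4]]}}

```text
t: 4.48
ee_pos: [413.7, 67.9, 397.9]
orientation: [2.214, 2.228, 0.001]
ft_force: [-0.5, -0.1, 0.1]
width: 52.5
grasp_force: 0.0
```

Emit:
{"op": "move_arm", "data": {"steps": [[[-0.92, 0.22, 0], 0, 0.4], [[-0.92, 0.22, 0], 0, 0.4], [[-0.92, 0.22, 0], 0, 0.4], [[-0.92, 0.22, 0], 0, 0.4], [[-0.92, 0.22, 0], 0, 0.4], [[-0.92, 0.22, 0], 0, 0.4], [[-0.92, 0.22, 0], 0, 0.4], [[-0.92, 0.22, 0], 0, 0.4], [[0, 0, 1], 0.7, 0.4], [[0, 0, 1], 0, 0.4], [[0, 0, 1], 0, 0.4], [[0, 0, 1], 0, 0.4], [[0, 0, 1], 0, 0.4], [[0, 0, 1], 0, 0.4], [[0, 0, 1], 0, 0.4], [[0, 0, 1], 0, 0.4], [[0, 0, 1], 0, 0.4], [[0, 0, 1], 0, 0.4], [[0, 0, 0], 0, 0.4], [[0, 0, 0], 0, 0.4]]}}

```text
t: 6.15
ee_pos: [458.1, -114.4, 147.1]
orientation: [-2.279, -2.158, 0.002]
ft_force: [0.2, 0.1, 0.5]
width: 52.7
grasp_force: 0.0
```

Emit:
{"op": "move_arm", "data": {"steps": [[[0, -0.16, 1], 0, 0.4], [[0, 0, 1], 0, 0.4], [[0, 0, 1], 0, 0.4], [[0, 0, 1], 0, 0.4], [[0, 0, 0.6], 0, 0.4], [[0, 0, 0.6], 0, 0.4], [[0, 0, 0.4], 0, 0.4], [[0, 0, 0.12], 0, 0.4], [[0, 0, 0], 0, 0.4], [[0, 0, 0], 0, 1], [[0, 0, 0], 0, 1], [[0, 0, 0], 0, 1], [[0, 0, 0], 0, 1], [[0, 0, 0], 0, 1]]}}

```text
t: 7.32
ee_pos: [455.2, -114.4, 5.1]
orientation: [2.281, 2.16, 0.001]
ft_force: [-0.1, 0.4, -0.4]
width: 22.4
grasp_force: 0.0
```

Emit:
{"op": "move_arm", "data": {"steps": [[[0, 0, 0], 0, 1], [[0, 0, 0], 0, 1], [[0, 0, 0], 0, 1], [[0, 0, -0.5], 0, 1], [[0, 0, -1], 0, 1], [[0, 0, -1], 0, 1], [[0, 0, 0], 0, 1]]}}

```text
t: 7.9
ee_pos: [457.0, -115.0, 70.3]
orientation: [2.278, 2.157, 0.004]
ft_force: [0.8, 0.1, 0.5]
width: 17.1
grasp_force: 30.0
```

```bash
python3 - <<'E'
from h import *
c=cam("scene")
cv2.imwrite("pics/s1.png",cv2.resize(c[0][150:300,160:420,::-1],None,fx=3,fy=3,interpolation=cv2.INTER_CUBIC))
E
```

```text
(no output)
```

View pics/s1.png

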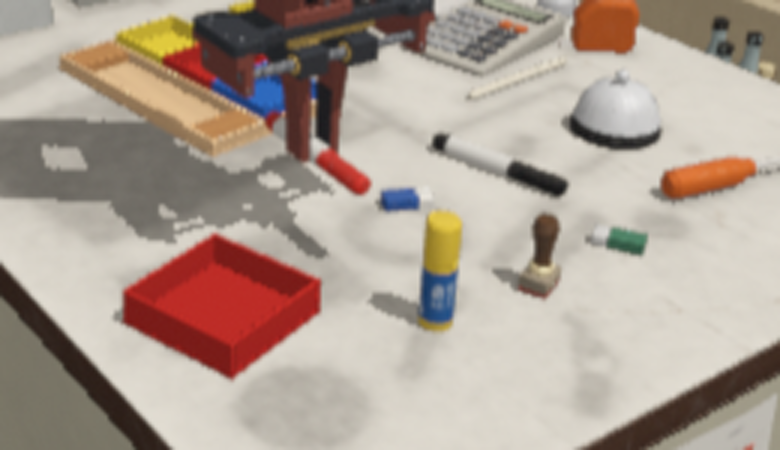

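Emit:
{"op": "move_arm", "data": {"steps": [[[0, 0, 0], -1, 1], [[0, 0, 0], -1, 1], [[0.9, 0.17, 0], 0, 1], [[0.9, 0.17, 0], 0, 1], [[0.9, 0.17, 0], 0, 1], [[0.9, 0.17, 0], 0, 1], [[0.9, 0.17, 0], 0, 1], [[0.9, 0.17, 0], 0, 1], [[0.9, 0.17, 0], 0, 1], [[0.9, 0.17, 0], 0, 1], [[0.9, 0.17, 0], 0, 1], [[0.9, 0.17, 0], 0, 1], [[0.9, 0.17, 0], 0, 1], [[0.85, 0.17, 0], 0, 1], [[0, 0, 0], 0, 1], [[0, 0, 0], 0, 1]]}}

```text
t: 9.28
ee_pos: [472.6, 159.1, 66.1]
orientation: [-2.081, -2.352, 0.002]
ft_force: [0.3, -0.2, -0.2]
width: 17.0
grasp_force: 30.0
```

Emit:
{"op": "move_arm", "data": {"steps": [[[0, 0.14, 1], 0, 1], [[0, 0, 0.7], 0, 1], [[0, 0, 0.4], 0, 1], [[0, 0, 0.1], 0, 1], [[0, 0, 0], 0, 1], [[0, 0, 0], 0, 1]]}}

```text
t: 9.78
ee_pos: [476.9, 158.5, 12.4]
orientation: [-2.085, -2.35, 0.0]
ft_force: [0.6, -0.3, 0.0]
width: 16.9
grasp_force: 30.0
```

Lower 2.5 mm more, open a bit, rise.

Emit:
{"op": "move_arm", "data": {"steps": [[[0, 0, 0.1], 0, 1], [[0, 0, 0], 0, 1], [[0, 0, 0], 0, 0.7], [[0, 0, 0], 0, 0.7], [[0, 0, 0], 0, 0.7], [[0, 0, 0], 0, 0.7], [[0, 0, -0.3], 0, 0.7], [[0, 0, -1], 0, 0.7], [[0, 0, -1], 0, 0.7], [[0, 0, -1], 0, 0.6], [[0, 0, -1], 0, 0.6]]}}

```text
t: 10.7
ee_pos: [476.5, 159.0, 118.7]
orientation: [-2.084, -2.351, 0.0]
ft_force: [0.5, 0.8, 0.2]
width: 34.3
grasp_force: 0.0
```

Emit:
{"op": "move_arm", "data": {"steps": [[[-0.97, 0.12, 0], 0, 0.5], [[-0.97, 0.12, 0], 0, 0.5], [[-0.97, 0.12, 0], 0, 0.5], [[-0.97, 0.12, 0], 0, 0.5], [[-0.97, 0.12, 0], 0, 0.5], [[-0.97, 0.12, 0], 0, 0.5], [[-0.97, 0.12, 0], 0, 0.5], [[-0.97, 0.12, 0], 0, 0.5], [[-0.97, 0.12, 0], 0, 0.5], [[-0.97, 0.12, 0], 0, 0.5], [[-0.97, 0.12, 0], 0, 0.5], [[-0.97, 0.07, 0], 0, 0.5], [[0, 0, 0], -1, 0.5], [[0, 0, 0], -1, 0.5], [[0, 0, 0], -1, 0.5], [[0, 0, 0], -1, 0.5], [[0, 0, 0], -1, 0.5], [[0, 0, 0], -1, 0.5], [[0, 0, 0], -1, 0.5], [[0, 0, 0], -1, 0.5]]}}

```text
t: 12.37
ee_pos: [546.0, -125.7, 117.7]
orientation: [1.148, 2.924, 0.0]
ft_force: [0.2, 0.2, -0.5]
width: 44.0
grasp_force: 0.0
```

Emit:
{"op": "move_arm", "data": {"steps": [[[0, 0, 0.5], -1, 0.5], [[0, 0, 0.5], -1, 0.5], [[0, 0, 0.5], -1, 0.5], [[0, 0, 0.5], -0.9, 0.5], [[0, 0, 0], 0, 0.5], [[0, 0, 0], 0, 0.5]]}}

```text
t: 12.87
ee_pos: [545.7, -125.6, 67.2]
orientation: [-0.646, -3.073, -0.0]
ft_force: [0.1, 0.2, 0.8]
width: 43.9
grasp_force: 0.0
```

```bash
python3 - <<'E'
from h import *
c=cam("scene")
cv2.imwrite("pics/s2.png",cv2.resize(c[0][130:290,160:420,::-1],None,fx=3,fy=3,interpolation=cv2.INTER_CUBIC))
E
```

```text
(no output)
```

View pics/s2.png

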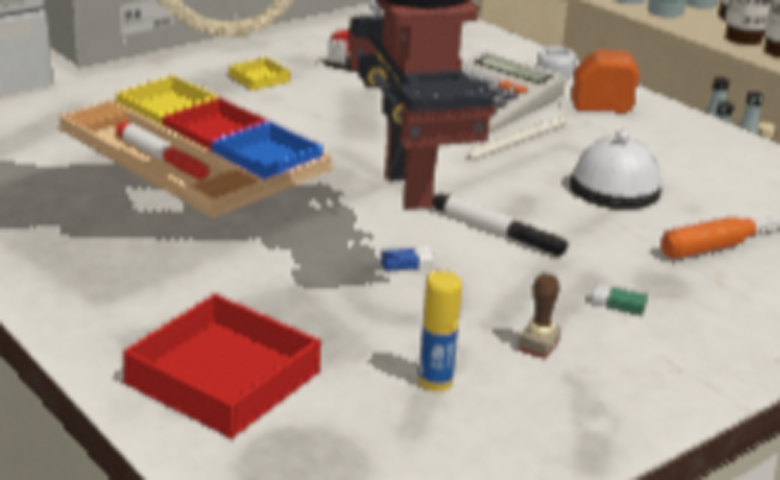

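Emit:
{"op": "move_arm", "data": {"steps": [[[0, 0, 1], 0, 0.5], [[0, 0, 0.8], 0, 0.5], [[0, 0, 0.5], 0, 0.5], [[0, 0, 0.22], 0, 0.5], [[0, 0, 0], 0, 0.5], [[0, 0, 0], 0, 1], [[0, 0, 0], 0, 1], [[0, 0, 0], 0, 1], [[0, 0, 0], 0, 1], [[0, 0, 0], 0, 1], [[0, 0, 0], 0, 1], [[0, 0, 0], 0, 1], [[0, 0, -0.5], 0, 1], [[0, 0, -1], 0, 1], [[0, 0, -1], 0, 1], [[0, 0, 0], 0, 1], [[0, 0, 0], 0, 1]]}}

```text
t: 14.33
ee_pos: [547.2, -126.0, 68.5]
orientation: [0.643, 3.072, -0.0]
ft_force: [-0.8, 0.1, 0.2]
width: 18.5
grasp_force: 30.0
```

Emit:
{"op": "move_arm", "data": {"steps": [[[0.35, 0.88, 0], 0, 1], [[0.35, 0.88, 0], 0, 1], [[0.35, 0.88, 0], 0, 1], [[0.35, 0.88, 0], 0, 1], [[0.35, 0.88, 0], 0, 1], [[0.35, 0.88, 0], 0, 1], [[0.35, 0.88, 0], 0, 1], [[0.35, 0.88, 0], 0, 1], [[0.35, 0.88, 0], 0, 1], [[0, 0, 0], -1, 1], [[0, 0, 0], -1, 1], [[0, 0, 0], -1, 1], [[0, 0, 0], -1, 1], [[0, 0, 0], -1, 1], [[0, 0, 0], -1, 1], [[0, 0, 0], 0, 1]]}}

```text
t: 15.67
ee_pos: [552.4, 87.1, 65.6]
orientation: [0.179, -3.134, 0.0]
ft_force: [-0.8, 0.4, -0.3]
width: 18.4
grasp_force: 30.0
```

Emit:
{"op": "move_arm", "data": {"steps": [[[-0.1, 0, 1], 0, 1], [[0, 0, 0.7], 0, 1], [[0, 0, 0.3], 0, 1], [[0, 0, 0.06], 0, 1], [[0, 0, 0], 0, 1], [[0, 0, 0], 0, 1]]}}

```text
t: 16.17
ee_pos: [556.1, 87.5, 15.6]
orientation: [-0.173, 3.136, 0.0]
ft_force: [0.5, -0.4, -0.9]
width: 18.5
grasp_force: 30.0
```

Emit:
{"op": "move_arm", "data": {"steps": [[[0, 0, 0.12], 0, 1], [[0, 0, 0], 0, 1], [[0, 0, 0], 0, 0.66], [[0, 0, 0], 0, 0.66], [[0, 0, 0], 0, 0.66], [[0, 0, 0], 0, 0.66], [[0, 0, -0.3], 0, 0.66], [[0, 0, -1], 0, 0.66], [[0, 0, -1], 0, 0.5], [[0, 0, -1], 0, 0.5], [[0, 0, -1], 0, 0.5], [[0, 0, -1], 0, 0.5]]}}

```text
t: 17.17
ee_pos: [555.6, 87.5, 146.5]
orientation: [-0.175, 3.136, 0.0]
ft_force: [1.0, 0.0, -0.1]
width: 43.7
grasp_force: 0.0
```

Emit:
{"op": "move_arm", "data": {"steps": [[[0.12, -0.95, 0], 0, 0.4], [[0.12, -0.95, 0], 0, 0.4], [[0.12, -0.95, 0], 0, 0.4], [[0.12, -0.95, 0], 0, 0.4], [[0.12, -0.95, 0], 0, 0.4], [[0.12, -0.95, 0], 0, 0.4], [[0.12, -0.95, 0], 0, 0.4], [[0.12, -0.95, 0], 0, 0.4], [[0.12, -0.95, 0], 0, 0.4], [[0.12, -0.95, 0], 0, 0.4], [[0.12, -0.95, 0], 0, 0.4], [[0.12, -0.95, 0], 0, 0.4], [[0.12, -0.95, 0], 0, 0.4], [[0.12, -0.95, 0], 0, 0.4], [[0.12, -0.95, 0], 0, 0.4], [[0, 0, 0], 0, 0.4], [[0, 0, 0], 0, 0.4]]}}

```text
t: 18.58
ee_pos: [550.4, -272.4, 145.0]
orientation: [-0.171, 3.137, 0.0]
ft_force: [-0.4, 0.1, 0.2]
width: 52.6
grasp_force: 0.0
```

```bash
python3 - <<'E'
from h import *
c=cam("scene")
cv2.imwrite("pics/s3.png",cv2.resize(c[0][110:290,160:420,::-1],None,fx=3,fy=3,interpolation=cv2.INTER_CUBIC))
E
```

```text
(no output)
```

View pics/s3.png

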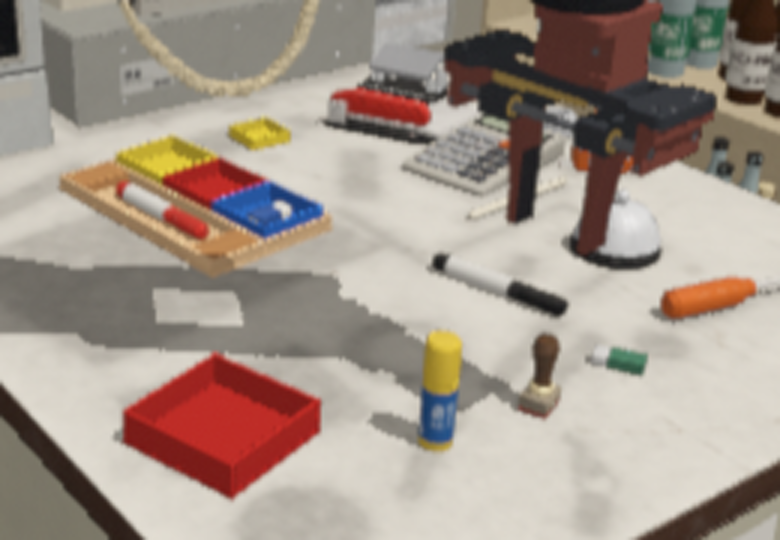

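Emit:
{"op": "move_arm", "data": {"steps": [[[0, 0, 1], 0, 0.4], [[0, 0, 1], 0, 0.4], [[0, 0, 1], 0, 0.4], [[0, 0, 1], 0, 0.4], [[0, 0, 0.6], 0, 0.4], [[0, 0, 0], 0, 0.4], [[0, 0, 0], 0, 1], [[0, 0, 0], 0, 1], [[0, 0, 0], 0, 1], [[0, 0, 0], 0, 1], [[0, 0, 0], 0, 1], [[0, 0, 0], 0, 1], [[0, 0, 0], 0, 1], [[0, 0, 0], 0, 1], [[0, 0, 0], 0, 1]]}}

```text
t: 19.88
ee_pos: [551.3, -271.9, 30.4]
orientation: [-0.174, 3.136, -0.001]
ft_force: [-0.2, 0.0, 6.1]
width: 19.0
grasp_force: 30.0
```

Emit:
{"op": "move_arm", "data": {"steps": [[[0, 0, -0.5], 0, 1], [[0, 0, -1], 0, 1], [[0, 0, -1], 0, 1], [[0, 0, 0], 0, 1]]}}

```text
t: 20.22
ee_pos: [553.0, -272.9, 97.0]
orientation: [-0.174, 3.131, -0.005]
ft_force: [1.0, -1.4, 0.6]
width: 19.2
grasp_force: 30.0
```

Emit:
{"op": "move_arm", "data": {"steps": [[[-0.1, 0.97, 0], 0, 1], [[-0.1, 0.97, 0], 0, 1], [[-0.1, 0.97, 0], 0, 1], [[-0.1, 0.97, 0], 0, 1], [[-0.1, 0.97, 0], 0, 1], [[-0.1, 0.97, 0], 0, 1], [[-0.1, 0.97, 0], 0, 1], [[-0.1, 0.97, 0], 0, 1], [[-0.1, 0.97, 0], 0, 1], [[-0.1, 0.97, 0], 0, 1], [[-0.1, 0.97, 0], 0, 1], [[-0.1, 0.97, 0], 0, 1], [[-0.1, 0.97, 0], 0, 1], [[-0.1, 0.97, 0], 0, 1], [[-0.1, 0.97, 0], 0, 1], [[-0.1, 0.97, 0], 0, 1], [[-0.1, 0.97, 0], 0, 1], [[-0.1, 0.96, 0], 0, 1], [[0, 0, 0], 0, 1], [[0, 0, 0], 0, 1]]}}

```text
t: 21.88
ee_pos: [546.4, 167.8, 91.9]
orientation: [0.178, -3.136, 0.0]
ft_force: [-0.1, 0.5, 0.0]
width: 19.2
grasp_force: 30.0
```

Emit:
{"op": "move_arm", "data": {"steps": [[[0, -0.1, 1], 0, 1], [[0, 0, 0.7], 0, 1], [[0, 0, 0.35], 0, 1], [[0, 0, 0.05], 0, 1], [[0, 0, 0], 0, 1], [[0, 0, 0], 0, 1]]}}

```text
t: 22.38
ee_pos: [547.7, 164.1, 40.3]
orientation: [-0.174, 3.136, 0.0]
ft_force: [0.7, 1.0, -0.8]
width: 19.2
grasp_force: 30.0
```

Emit:
{"op": "move_arm", "data": {"steps": [[[0, 0, 0.1], 0, 1], [[0, 0, 0], 0, 1], [[0, 0, 0], 0, 1]]}}

```text
t: 22.63
ee_pos: [547.5, 164.6, 37.7]
orientation: [-0.175, 3.136, 0.0]
ft_force: [0.1, 0.8, -0.5]
width: 18.9
grasp_force: 30.0
```

Emit:
{"op": "move_arm", "data": {"steps": [[[0, 0, 0], 0, 0.5], [[0, 0, 0], 0, 0.5], [[0, 0, 0], 0, 0.5], [[0, 0, 0], 0, 0.5], [[0, 0, 0], 0, 0.5], [[0, 0, -0.5], 0, 0.4], [[0, 0, -1], 0, 0.4], [[0, 0, -1], 0, 0.4], [[0, 0, -1], 0, 0.4], [[0, 0, -1], 0, 0.4], [[0, 0, -0.5], 0, 0.4]]}}

```text
t: 23.55
ee_pos: [548.6, 164.9, 166.0]
orientation: [-0.174, 3.132, 0.001]
ft_force: [-0.1, 0.0, -0.3]
width: 52.6
grasp_force: 0.0
```

Emit:
{"op": "move_arm", "data": {"steps": [[[0.32, -0.98, 0], 0, 0.3], [[0.32, -0.98, 0], 0, 0.3], [[0.32, -0.98, 0], 0, 0.3], [[0.32, -0.98, 0], 0, 0.3], [[0.32, -0.98, 0], 0, 0.3], [[0.32, -0.98, 0], 0, 0.3], [[0.32, -0.98, 0], 0, 0.3], [[0.32, -0.98, 0], 0, 0.3], [[0.32, -0.98, 0], 0, 0.3], [[0.32, -0.98, 0], 0, 0.3], [[0.32, -0.98, 0], 0, 0.3], [[0.32, -0.98, 0], 0, 0.3], [[0.32, -0.98, 0], 0, 0.3], [[0.32, -0.98, 0], 0, 0.3], [[0.32, -0.98, 0], 0, 0.3], [[0.32, -0.98, 0], 0, 0.3], [[0.35, -1, 0], 0, 0.3], [[0, 0, 0], 0, 0.3], [[0, 0, 0], 0, 0.3]]}}

```text
t: 25.13
ee_pos: [457.1, -266.0, 162.2]
orientation: [0.171, -3.137, -0.0]
ft_force: [0.1, 0.5, 0.6]
width: 61.5
grasp_force: 0.0
```

```bash
python3 - <<'E'
from h import *
c=cam("scene")
cv2.imwrite("pics/s4.png",cv2.resize(c[0][110:290,160:420,::-1],None,fx=3,fy=3,interpolation=cv2.INTER_CUBIC))
E
```

```text
(no output)
```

View pics/s4.png

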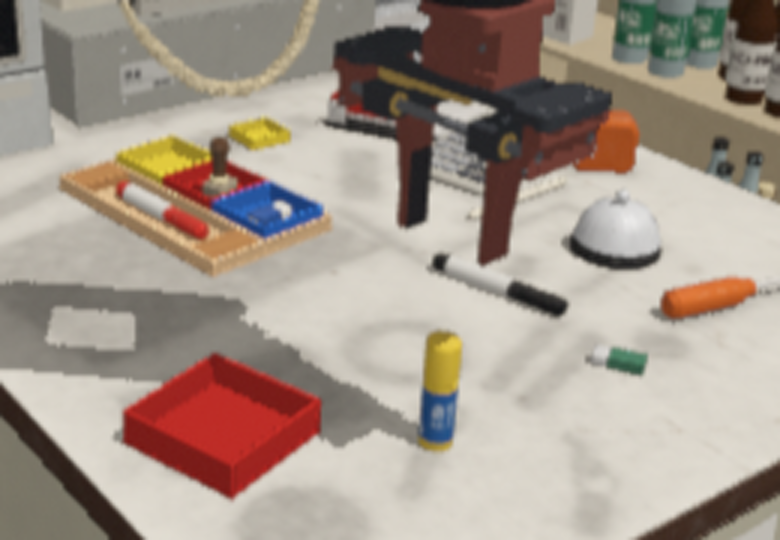

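Emit:
{"op": "move_arm", "data": {"steps": [[[0, 0, 1], 0, 0.3], [[0, 0, 1], 0, 0.3], [[0, 0, 1], 0, 0.3], [[0, 0, 1], 0, 0.3], [[0, 0, 0.7], 0, 0.3], [[0, 0, 0], 0, 0.3], [[0, 0, 0], 0, 1], [[0, 0, 0], 0, 1], [[0, 0, 0], 0, 1], [[0, 0, 0], 0, 1], [[0, 0, 0], 0, 1], [[0, 0, 0], 0, 1], [[0, 0, 0], 0, 1], [[0, 0, 0], 0, 1], [[0, 0, 0], 0, 1]]}}

```text
t: 26.43
ee_pos: [458.1, -265.4, 45.4]
orientation: [-0.174, 3.136, -0.001]
ft_force: [0.6, 1.1, 7.2]
width: 25.1
grasp_force: 30.0
```

Emit:
{"op": "move_arm", "data": {"steps": [[[0, 0, 0], 0, 1], [[0, 0, -0.5], 0, 1], [[0, 0, -1], 0, 1], [[0, 0, -1], 0, 1], [[0, 0, -1], 0, 1], [[0, 0, 0], 0, 1]]}}

```text
t: 26.93
ee_pos: [459.9, -266.6, 136.4]
orientation: [-0.174, 3.131, -0.006]
ft_force: [0.3, -0.5, -0.9]
width: 25.8
grasp_force: 30.0
```

Emit:
{"op": "move_arm", "data": {"steps": [[[-0.27, 0.99, 0], 0, 1], [[-0.27, 0.99, 0], 0, 1], [[-0.27, 0.99, 0], 0, 1], [[-0.27, 0.99, 0], 0, 1], [[-0.27, 0.99, 0], 0, 1], [[-0.27, 0.99, 0], 0, 1], [[-0.27, 0.99, 0], 0, 1], [[-0.27, 0.99, 0], 0, 1], [[-0.27, 0.99, 0], 0, 1], [[-0.27, 0.99, 0], 0, 1], [[-0.27, 0.99, 0], 0, 1], [[-0.27, 0.99, 0], 0, 1], [[-0.27, 0.99, 0], 0, 1], [[-0.27, 0.99, 0], 0, 1], [[-0.27, 0.99, 0], 0, 1], [[-0.27, 0.99, 0], 0, 1], [[-0.27, 0.99, 0], 0, 1], [[-0.27, 0.99, 0], 0, 1], [[-0.27, 0.99, 0], 0, 1], [[-0.27, 0.99, 0], 0, 1]]}}

```text
t: 28.6
ee_pos: [536.4, 242.9, 131.3]
orientation: [0.175, -3.136, 0.001]
ft_force: [1.1, 0.1, -0.4]
width: 25.2
grasp_force: 30.0
```

Emit:
{"op": "move_arm", "data": {"steps": [[[0, 0, 0], 0, 1], [[0, 0, 0], 0, 1]]}}

```text
t: 28.77
ee_pos: [536.4, 242.6, 131.3]
orientation: [0.178, -3.136, 0.001]
ft_force: [-1.6, -1.6, -0.6]
width: 25.3
grasp_force: 30.0
```

Emit:
{"op": "move_arm", "data": {"steps": [[[0, 0, 1], 0, 1], [[0, 0, 1], 0, 1], [[0, 0, 0.7], 0, 1], [[0, 0, 0.35], 0, 1], [[0, 0, 0.05], 0, 1], [[0, 0, 0], 0, 1], [[0, 0, 0], 0, 1]]}}

```text
t: 29.35
ee_pos: [537.4, 241.6, 55.5]
orientation: [-0.174, 3.136, 0.0]
ft_force: [0.4, 0.2, -0.9]
width: 25.0
grasp_force: 30.0
```

Emit:
{"op": "move_arm", "data": {"steps": [[[0, 0, 0.12], 0, 1], [[0, 0, 0], 0, 1], [[0, 0, 0], 0, 1], [[0, 0, 0], 0, 0.5], [[0, 0, 0], 0, 0.5], [[0, 0, 0], 0, 0.5], [[0, 0, 0], 0, 0.5], [[0, 0, 0], 0, 0.5], [[0, 0, -0.5], 0, 0.5], [[0, 0, -1], 0, 0.5], [[0, 0, -1], 0, 0.5], [[0, 0, -1], 0, 0.5], [[0, 0, -1], 0, 0.5], [[0, 0, -1], 0, 0.5]]}}

```text
t: 30.52
ee_pos: [536.7, 241.8, 191.4]
orientation: [-0.175, 3.136, 0.0]
ft_force: [-0.6, 0.0, -0.6]
width: 43.7
grasp_force: 0.0
```

Emit:
{"op": "move_arm", "data": {"steps": [[[0, -1, -1], 0, 0.5], [[0, -1, -1], 0, 0.5], [[0, -1, -1], 0, 0.5], [[0, -1, 0], 0, 0.5], [[0, -1, 0], 0, 0.5], [[0, -1, 0], 0, 0.5], [[0, -1, 0], 0, 0.5], [[0, -1, 0], 0, 0.5], [[0, -1, 0], 0, 0.5], [[0, -1, 0], 0, 0.5], [[0, -1, 0], 0, 0.5], [[0, -1, 0], 0, 0.5], [[0, -1, 0], 0, 0.5], [[0, -1, 0], 0, 0.5], [[0, -1, 0], 0, 0.5], [[0, -1, 0], 0, 0.5], [[0, 0, 0], 0, 0.5], [[0, 0, 0], 0, 0.5]]}}

```text
t: 32.02
ee_pos: [581.0, -156.6, 264.8]
orientation: [-0.171, 3.137, 0.0]
ft_force: [-0.2, 0.2, 0.3]
width: 43.8
grasp_force: 0.0
```

```bash
python3 - <<'E'
from h import *
c=cam("scene");t=cam("top")
a=cv2.resize(c[0][110:250,160:420,::-1],(780,420),interpolation=cv2.INTER_CUBIC)[:300]
b=cv2.resize(t[0][130:230,130:390,::-1],(780,300),interpolation=cv2.INTER_CUBIC)
cv2.imwrite("pics/s5.png",np.vstack([a,b]))
E
```

```text
(no output)
```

View pics/s5.png

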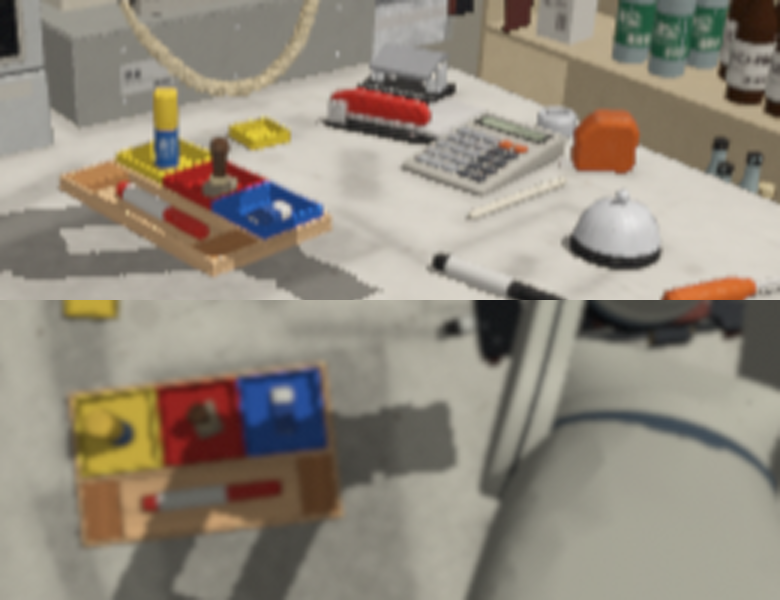

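The glue stick (165,125) and stamp (220,165) stand in the yellow and red cups. The blue eraser lies flat in the blue cup and the red marker lies centred in the trough. The black marker is undisturbed.

```bash
python3 -c "
from workcell import ctrl
print(ctrl.close_job())"
```

```text
the job is handed in; nothing more can be done
None
```

The job is handed in: stamp in the red cup, glue stick in the yellow, blue eraser in the blue, red marker in the trough, everything released at about 32 s, and no contact with the black marker or green eraser; the hand-in returned no verdict.

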